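# Seat the lens barrel in the V-saddles and hold it down for sighting

### The arm

A 7-joint arm with a two-finger parallel gripper is mounted at the origin on the work surface. World frame = base frame: x ahead of the robot, y to its left, z up, the work surface at z = 0. Lengths are in m, angles in rad, forces in N, time in s.
With the tool pointing down it reaches from about 0.425 to 0.875 m from the base axis. Payload 4.7 kg.
Tool frame: the origin (TCP) lies midway between the tips of the shut fingers; the grasp point (between the pads) lies 19 mm behind it; x points along the fingers, z is the direction in which the jaws open and shut, and the axes are right-handed (so a half turn about x gives the same grasp; the last joint's range is limited). The gripper opens to 87 mm and grips with 3 to 60 N. Pads are 19 mm wide; open, the fingers measure 117 mm over their backs; the gripper's body (75 mm by 190 mm) begins 51 mm behind the grasp point.
Start: joints at [-1.318, 0.321, -0.07, 1.45, 0.023, 1.371, -0.057], TCP at [0.154, 0.632, 0.223] pointing down, gripper open.
Joint ranges: [-2.86, 2.86], [-0.3, 2.09], [-1.38, 1.24], [0.06, 2.45], [-1.56, 4.7], [0.09, 2.05], [-2.69, 2.69]. Speed limits (rad/s): [2.57, 2.57, 3.14, 3.14, 3.14, 3.14, 3.14].

### API

Orientations are given as a rotation vector (axis times angle).
In Python, from bench import ctrl, vision, close_job gives the robot as it stands. The module is installed in compiled form; this text tells all that it offers.
- The arm moves only by the tool servo_tool, never from a script. Its argument "commands" is a list that holds one entry, the list of rows, each a list of 7 numbers: the turn, a rotation vector about the tool's x, y, z in degrees, then the shift along the tool's x, y, z in mm, then the finger opening in mm, from 0 to 87. In form: [[[wx, wy, wz, x, y, z, grip], ...]]. A call has 1 to 5 rows; each row is the pose to reach, as a shift and turn from the pose commanded when the call began, along the tool's axes at that moment; what a row does not reach only later rows make up. A row lasts 1/8 s, in which the tool goes at most 62.5 mm and 10.7 degrees, less where a joint would pass 70% of its speed; a pose out of reach is approached as far as the arm can. A call with a gripper value outside its range is refused whole. The fingers move at their own pace and stop on an object; "newtons" is the grip in N (left out, the last holds). Time passes only in rows, so rows that repeat a pose let the fingers close. It gives the time, the measured TCP pose, the force and the opening at its end, in the units of the state.
- ctrl.get_state(): the state, without advancing time (a new reading comes with each control period).
- vision.get_image(name): name is "scene" or "top"; returns the picture (400x640x3 uint8, red, green, blue); there is no depth.
- vision.camera_info(name): a dict with "fov_y" (degrees; the focal length in pixels is half the picture's height over the tangent of half this angle, whatever the lens; pixels are square), "cx", "cy" (the principal point, pixels), "dist" ([k1, k2, p1, p2, k3] as OpenCV has them; the pictures are not rectified), "pose" (4x4, takes a point from camera to world coordinates). Camera axes: x right, y down, z forward; pixel columns grow to the right and rows downward; lengths in m; the calibration is good to about 2 mm. A picture is of the moment at which its call begins. camera_info takes no time and is no camera call.
- close_job(): hands the job in, once; it reports no verdict.
The state is a dict: "time": time; "joint_positions": joint angles; "qd": joint speeds; "joint_torque": joint torques, N m; "position": TCP position; "tool_rot": TCP orientation; "ft_force": force on the tool from outside, world axes, zero at the start; "torque": the same for the moment, N m; "grip_width": opening from 0.0 (shut) to 1.0 (fully open).
Only numpy, scipy, OpenCV 4.12 (cv2) and the standard library are available. Lean on these libraries where they do the work, as an engineer would, in place of code of your own. Each camera call takes 0.05 s, during which the arm holds its last target. There are 200 camera calls.

### The job

The brass setting cylinder still lies in the V-saddles of the lens sighting fixture: lift it out and lay it squarely in the empty green cradle. Then take the white lens barrel from the other cradle, lay it in the two V-saddles, centred between them to about a centimetre, and push it down with a steady 10 N or so, evenly, so that it bears on both sloping faces of the V. Finish while still holding it pressed like that (in the fingers or under them, not lifting off), never knock either cylinder hard into the V, and leave the bottle, the eyepiece and the dish where they stand.

Things in the scene. Friction and masses are not known exactly. Their poses are not given: they have to be found in the camera images.
- fixture: Fixed lens sighting fixture: aluminium base plate, 172 x 86 mm and 12 mm thick, carrying two steel V-saddles at x = -38 and +38 mm and a grey target plate (52 mm wide, 80 mm high) across the far end at x = +88 to +94 mm. Origin on the bench surface, midway between the saddles; x along the V, y across it, z up. Between the saddles only the base plate lies below: a clear gap 58 mm long for fingers.
- v_seat (a point): On the fixture, 64 mm above the bench: where the centre of a 30 mm cylinder lies when it rests on both faces of the V, midway between the saddles. Axes as the fixture's.
- face_left: Left halves (y > 0 in the fixture's frame) of both V-saddles, with the left 45-degree faces; rigid and fixed. Each saddle is 18 mm thick along x, 64 mm wide, its top 58 mm above the bench; the 90-degree V opens upward, 30 mm wide at the top. Its frame is the fixture's.
- face_right: Right halves (y < 0) of both V-saddles, with the right 45-degree faces, likewise. A cylinder left free centres itself in the V; one held in a tight grip a little off the middle bears on one face only, one pushed straight down from above bears on both.
- setter: Setting cylinder: plain bright brass tube-like cylinder, 30 mm in diameter, 110 mm long, about 0.35 kg, lying along the V at the start. Origin at its centre, on its axis; x along its axis.
- barrel: Lens barrel: white cylinder 30 mm in diameter, 110 mm long, about 0.16 kg, with black and steel end bands, a blue ring and a lens in each end. Origin at its centre, on its axis; x along its axis. It starts lying in a green cradle.
- cradle_a: Fixed green plastic cradle that holds the barrel at the start. Base 116 x 54 x 6 mm, with two 90-degree V-rests (14 mm thick, 48 mm wide, tops at 33 mm) at x = -38 and +38 mm and a 62 mm clear gap between them. Origin on the bench surface at its middle; x along the V, z up.
- cradle_b: Identical fixed green cradle, empty at the start: the place for the setting cylinder. The two cradles stand left and right of the fixture, either way round.
- cradle_b_seat (a point): On cradle_b, 40 mm above the bench: where the centre of the setting cylinder lies when it rests in that cradle. Axes as the cradle's. (In cradle_a the barrel's axis lies at the same height, 40 mm.)
- bottle: Bystander: small amber glass bottle with a black cap, 42 mm in diameter, 72 mm high. Origin at the centre of its underside.
- eyepiece: Bystander: microscope eyepiece standing on its steel tube, 40 mm in diameter, 54 mm high. Origin at the centre of its underside.
- dish: Bystander: pale covered culture dish, 92 mm in diameter, 14 mm high. Origin at the centre of its underside.
Mind the look-alikes: they are no part of the job. Of the things that look like the setter, the larger one is meant. What is shaped like the cradle_a but grey is not meant.

How it is judged:
On the way, in this order (a step that is already met when the one before it is completed fails the run):
1. the setting cylinder lies in the empty cradle, let go (x of setter in the frame of cradle_b_seat between -0.02 and 0.02 m and y of setter in the frame of cradle_b_seat between -0.004 and 0.004 m and z of setter in the frame of cradle_b_seat between -0.004 and 0.004 m and angle between the x axis of setter and the x axis of cradle_b_seat, either way round below 0.08 rad and contact force between the fingers and setter below 0.05 N and linear speed of setter below 0.03 m/s), for 0.2 s.
2. the lens barrel is off its cradle, carried by the fingers (contact force between the fingers and barrel above 1 N and contact force between barrel and cradle_a below 0.05 N and height (world z) of barrel above 0.06 m), for 0.1 s.
3. the barrel is pressed onto both faces of the V (x of barrel in the frame of v_seat between -0.015 and 0.015 m and y of barrel in the frame of v_seat between -0.002 and 0.002 m and z of barrel in the frame of v_seat between -0.003 and 0.002 m and angle between the x axis of barrel and the x axis of v_seat, either way round below 0.03 rad and contact force between barrel and face_left between 2 and 22 N and contact force between barrel and face_right between 2 and 22 N and contact force between the fingers and barrel above 2.5 N), for 0.3 s.
At the end, for the whole second after the job is handed in: Barrel in the V (centre within 15 mm along, 2 mm across and in height, 0.03 rad), fingers still on it, pressing the left and the right faces with 2 to 22 N each; setting cylinder untouched and at rest in the other cradle (within 20 mm along, 4 mm across and in height, 0.08 rad) (all of step 1 and all of step 3 and linear speed of barrel below 0.01 m/s); the arm keeps its last pose, push and grip.
It fails at once if the barrel or the setting cylinder is knocked into the V faces with more than 50 N (contact force between any of barrel, setter and face_left above 50 N or contact force between any of barrel, setter and face_right above 50 N).
It fails at once if a bystander is displaced by more than 15 mm (distance of any of bottle, eyepiece, dish from where it was at the start of the episode above 0.015 m).
It also fails if it takes over 72 s, if anything falls off the work surface, if the arm or the gripper's body presses on something with over 40 N, if the wrist force passes 120 N, or if a joint passes its speed limit or range.

## Working session

There is one attempt and no reset: what is moved stays moved. The work goes in short steps, Python scripts to look and compute and a tool call to move; the robot and the scene stay as the last step left them, time stands still between calls to the robot, and variables do not carry over. Pictures are saved under pics/ and viewed, about 8 in all and at most 12, crops included, and the job is handed in when it is done.

Besides the shell and the picture viewer there is one more tool, called after ">>>" in YAML: its name, and indented under it one key for each argument. servo_tool: Moves the arm, as the interface text tells. Its arguments: {"type":"object","properties":{"commands":{"type":"array"},"newtons":{"type":"number"}},"required":["commands"]}

```bash
mkdir -p pics
python3 - <<'E'
from bench import ctrl, vision
import cv2,numpy as np
for n in("scene","top"):
    im=vision.get_image(n); cv2.imwrite(f"pics/{n}0.png",im[:,:,::-1]); np.save(n+"0.npy",im)
    i=vision.camera_info(n); print(n,i)
print(ctrl.get_state())
E
```

```text
scene {'fov_y': 44.90511112286755, 'cx': 321.1290284896881, 'cy': 200.7120864549156, 'dist': array([-0.13267343,  0.        ,  0.        ,  0.        ,  0.        ]), 'pose': array([[ 0.57280535,  0.48318142, -0.66214028,  1.31838856],
       [ 0.8193596 , -0.31453053,  0.47929156, -0.53280898],
       [ 0.02332144, -0.81707176, -0.5760641 ,  0.7300973 ],
       [ 0.        ,  0.        ,  0.        ,  1.        ]])}
top {'fov_y': 48.883968953553264, 'cx': 320.2563024290352, 'cy': 197.8658290471038, 'dist': array([-0.07235698,  0.        ,  0.        ,  0.        ,  0.        ]), 'pose': array([[ 0.02802119, -0.98068575,  0.19357241,  0.3990325 ],
       [-0.99918887, -0.02187662,  0.03380841,  0.0033947 ],
       [-0.02892072, -0.19436275, -0.9805033 ,  0.96361739],
       [ 0.        ,  0.        ,  0.        ,  1.        ]])}
{'time': 0.1, 'joint_positions': array([-1.31791289,  0.32173507, -0.07009324,  1.45152679,  0.02258658,
        1.37081049, -0.0568492 ]), 'qd': array([ 7.33825719e-04, -1.15117754e-03, -4.11486159e-04, -3.54540024e-03,
        1.71545134e-03,  8.95713638e-04, -7.55848485e-05]), 'joint_torque': array([-2.34248164e-04, -4.92571557e+01, -4.05881759e-01, -3.13400066e+01,
       -6.42717490e-02,  3.94950632e-02,  6.27914915e-05]), 'position': array([0.1536603 , 0.63107407, 0.22159308]), 'tool_rot': array([-1.03269473,  1.31402133,  1.03084901]), 'ft_force': array([ 0.30724085, -0.1790907 ,  0.33376625]), 'torque': array([0.02030428, 0.00556277, 0.00846467]), 'grip_width': 1.0006319232852094}
```

View pics/scene0.png

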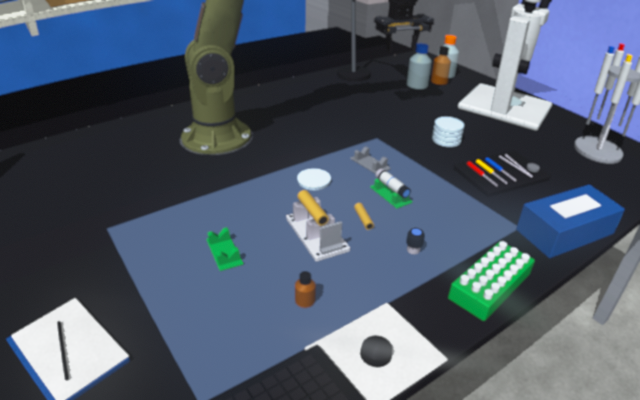

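View pics/top0.png

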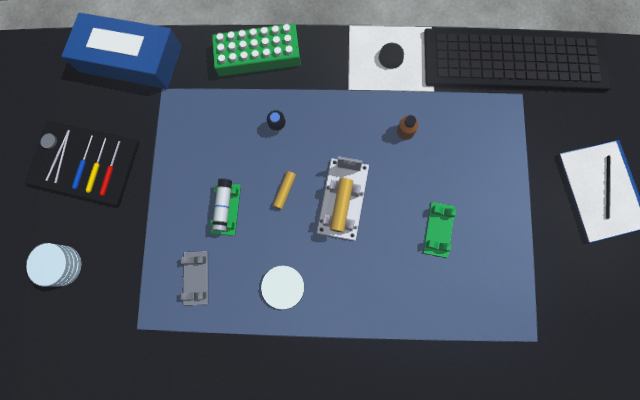

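```bash
cat > h.py <<'E'
import cv2,numpy as np
from bench import vision
def K(i):
    f=200/np.tan(np.radians(i["fov_y"]/2)); return np.array([[f,0,i["cx"]],[0,f,i["cy"]],[0,0,1]])
def cast(n,px,z):
    i=vision.camera_info(n); u=cv2.undistortPoints(np.array(px,float).reshape(-1,1,2),K(i),i["dist"])[:,0]
    d=np.c_[u,np.ones(len(u))]@i["pose"][:3,:3].T; o=i["pose"][:3,3]
    return o+d*((z-o[2])/d[:,2])[:,None]
def proj(n,P):
    i=vision.camera_info(n); M=np.linalg.inv(i["pose"])
    return cv2.projectPoints(np.array(P,float).reshape(-1,3),cv2.Rodrigues(M[:3,:3])[0],M[:3,3],K(i),i["dist"])[0][:,0]
def mask(im,kind):
    h=cv2.cvtColor(im,cv2.COLOR_RGB2HSV); H,S,V=h[...,0],h[...,1],h[...,2]
    m={"brass":(H>12)&(H<32)&(S>110)&(V>60),"green":(H>45)&(H<75)&(S>120)&(V>40),"white":(S<40)&(V>150),"grey":(S<70)&(V>75)&(V<200)}[kind]
    return m.astype(np.uint8)
def blobs(im,kind,lo=60):
    c,_=cv2.findContours(mask(im,kind),cv2.RETR_EXTERNAL,cv2.CHAIN_APPROX_NONE)
    return [(cv2.contourArea(k),cv2.minAreaRect(k),k) for k in c if cv2.contourArea(k)>lo]
def axis(n,rect,z):
    b=cv2.boxPoints(rect); e=[np.linalg.norm(b[1]-b[0]),np.linalg.norm(b[2]-b[1])]
    if e[0]>e[1]: p=[(b[1]+b[2])/2,(b[3]+b[0])/2]
    else: p=[(b[0]+b[1])/2,(b[2]+b[3])/2]
    P=cast(n,p,z); d=P[1]-P[0]
    return P.mean(0).round(4),round(float(np.linalg.norm(d)),4),round(float(np.degrees(np.arctan2(d[1],d[0]))%180),2)
E
python3 - <<'E'
from h import *
for n in("top","scene"):
    im=np.load(n+"0.npy")
    for k in("brass","green","white"):
        for a,r,c in blobs(im,k):
            if 100<r[0][0]<500 and 100<r[0][1]<320: print(n,k,a,np.round(r[0],1),np.round(r[1],1),[axis(n,r,z) for z in ((.064,) if k=="brass" else (.04,.006))])
t=np.load("top0.npy"); a=cv2.resize(t[140:270,170:300],(520,520),interpolation=3)[:,:,::-1]
cv2.imwrite("pics/c1.png",cv2.resize(t[145:265,200:300],(0,0),fx=5,fy=5,interpolation=2)[:,:,::-1])
cv2.imwrite("pics/c2.png",cv2.resize(t[145:265,305:465],(0,0),fx=5,fy=5,interpolation=2)[:,:,::-1])
E
```

```text
top brass 630.0 [341.4 204.4] [13.4 52.8] [(array([ 0.5644, -0.0101,  0.064 ]), 0.1116, 170.77)]
top brass 308.5 [284.1 189.6] [ 9.3 37.5] [(array([0.5929, 0.1108, 0.064 ]), 0.0798, 160.5)]
top green 1205.0 [439.7 229.5] [25.9 52.6] [(array([ 0.5196, -0.2184,  0.04  ]), 0.1123, 170.71), (array([ 0.5241, -0.2266,  0.006 ]), 0.1164, 170.71)]
top green 432.5 [231.7 211.4] [21.9 55.3] [(array([0.5482, 0.2244, 0.04  ]), 0.1185, 160.45), (array([0.5536, 0.2325, 0.006 ]), 0.1229, 160.45)]
top white 1397.0 [282. 287.] [42. 42.] [(array([0.3919, 0.1092, 0.04  ]), 0.0857, 2.43), (array([0.3916, 0.1131, 0.006 ]), 0.0889, 2.43)]
top white 149.5 [220.8 213.9] [12.5 14. ] [(array([0.5415, 0.2478, 0.04  ]), 0.0303, 176.91), (array([0.5468, 0.2568, 0.006 ]), 0.0314, 176.91)]
top white 174.5 [327.1 206.7] [ 9.8 31.2] [(array([0.5627, 0.0202, 0.04  ]), 0.0674, 170.29), (array([0.5687, 0.0208, 0.006 ]), 0.0699, 170.29)]
top white 190.5 [223.1 195.6] [12.4 17.7] [(array([0.5818, 0.2458, 0.04  ]), 0.039, 176.99), (array([0.5886, 0.2548, 0.006 ]), 0.0404, 176.99)]
top white 857.5 [343.5 198.7] [38.8 76.9]
[... 1407 characters left out ...]
228.6] [69.9 42. ] [(array([ 0.6042, -0.0257,  0.04  ]), 0.2296, 168.72), (array([ 0.569 , -0.0008,  0.006 ]), 0.2409, 168.72)]
scene white 109.0 [394.9 183.8] [12.8 10.6] [(array([0.5676, 0.2484, 0.04  ]), 0.0425, 177.17), (array([0.5306, 0.2869, 0.006 ]), 0.0446, 177.17)]
scene white 75.0 [384.8 176.3] [ 9.1 10.5] [(array([0.5251, 0.2504, 0.04  ]), 0.0475, 117.1), (array([0.486, 0.289, 0.006]), 0.0499, 117.1)]
scene white 440.0 [313.5 178. ] [18. 31.] [(array([0.4285, 0.0843, 0.04  ]), 0.0822, 57.12), (array([0.3847, 0.1147, 0.006 ]), 0.0863, 57.12)]
scene white 218.5 [449.5 124. ] [12. 25.] [(array([0.3967, 0.6475, 0.04  ]), 0.086, 59.24), (array([0.3513, 0.7057, 0.006 ]), 0.0902, 59.24)]
```

View pics/c2.png

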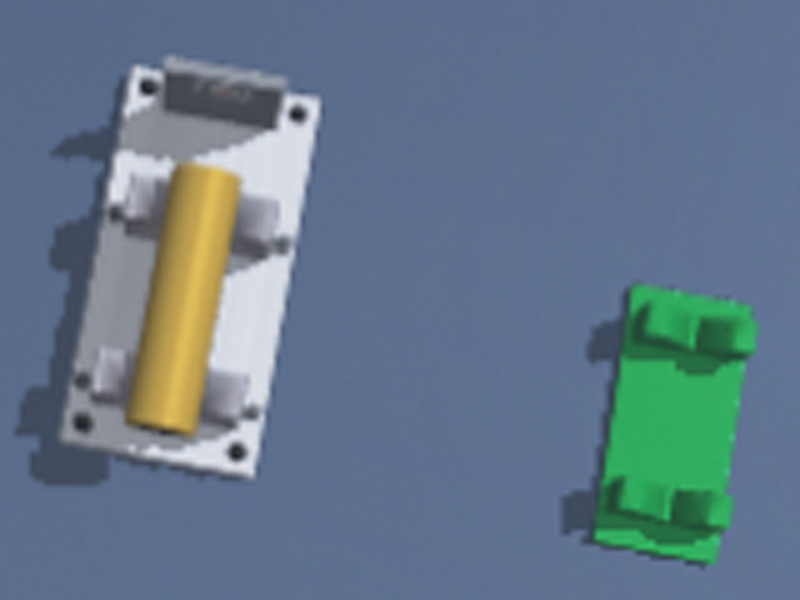

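View pics/c1.png

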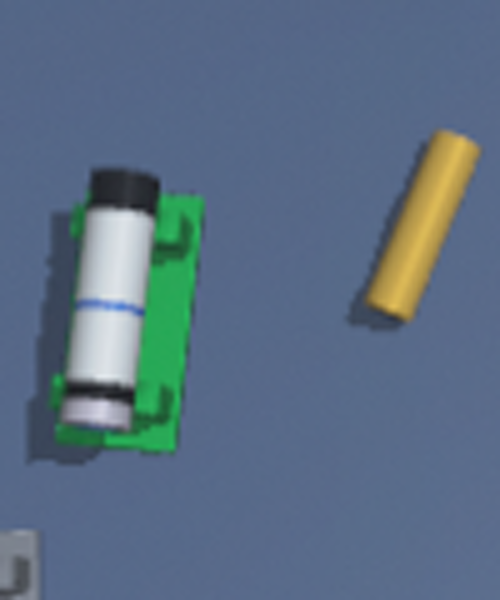

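```bash
cat >> h.py <<'E'
from scipy.spatial.transform import Rotation as Ro
from bench import ctrl
def plan(target,axdeg):
    """target TCP, cylinder axis yaw -> one-call numbers (turn about tool xyz deg, shift mm in tool axes)"""
    s=ctrl.get_state(); R=Ro.from_rotvec(s["tool_rot"]); best=None
    for k in (90,-90):
        a=np.radians(axdeg+k); x=np.array([0,0,-1.]); z=np.array([np.cos(a),np.sin(a),0]); y=np.cross(z,x)
        w=(R.inv()*Ro.from_matrix(np.c_[x,y,z])).as_rotvec(degrees=True)
        if best is None or np.linalg.norm(w)<np.linalg.norm(best): best=w
    print("turn",best.round(2),"shift",(R.inv().apply(np.array(target)-s["position"])*1e3).round(1))
def show():
    s=ctrl.get_state(); print({k:np.round(s[k],4) for k in("time","position","ft_force","grip_width","joint_positions")}); print(Ro.from_rotvec(s["tool_rot"]).as_matrix().round(3).tolist())
E
python3 - <<'E'
from h import *
f=lambda L,ox:[(ox+x/5,145+y/5) for x,y in L]
def yaw(a,b): return np.degrees(np.arctan2(*(a-b)[1::-1]))
P=cast("top",f([(133,66),(320,97),(62,441),(253,478)],305),.012); print("base",P.round(4).tolist(),P.mean(0),yaw(P[0],P[2]),yaw(P[1],P[3]))
P=cast("top",f([(125,195),(277,222),(94,373),(246,396)],305),.058); print("saddles",P.round(4).tolist(),P.mean(0),yaw(P[0],P[2]),yaw(P[1],P[3]))
P=cast("top",f([(126.5,174),(96,427)],200),.04);print("barrel",P,P.mean(0),yaw(P[0],P[1]),np.linalg.norm(P[0]-P[1]))
P=cast("top",f([(630,285),(752,304),(595,540),(715,563)],305),.006); print("cb",P.round(4).tolist(),P.mean(0),yaw(P[0],P[2]),yaw(P[1],P[3]))
P=cast("top",f([(205,197),(175,452)],200),.006); print("ca right edge",P,yaw(P[0],P[1]))
show()
plan((.5644,-.0105,.2),-9.2)
E
```

```text
base [[0.6782, 0.0133, 0.012], [0.6656, -0.0706, 0.012], [0.5085, 0.0402, 0.012], [0.4945, -0.0428, 0.012]] [ 0.58670206 -0.01498813  0.012     ] -9.021846713677864 -9.22267290104329
saddles [[0.6081, 0.0149, 0.058], [0.5978, -0.0493, 0.058], [0.532, 0.026, 0.058], [0.5238, -0.0373, 0.058]] [ 0.56542783 -0.01142441  0.058     ] -8.276409481609564 -9.238483820865625
barrel [[0.61688913 0.24340619 0.04      ]
 [0.50584994 0.24884392 0.04      ]] [0.56136954 0.24612506 0.04      ] -2.8036089293983126 0.1111722533316693
cb [[0.5842, -0.2085, 0.006], [0.5769, -0.2624, 0.006], [0.4716, -0.1913, 0.006], [0.4628, -0.2431, 0.006]] [ 0.5238901  -0.22635377  0.006     ] -8.692225068692009 -9.576524947601381
ca right edge [[0.61499004 0.21568326 0.006     ]
 [0.49967214 0.2218226  0.006     ]] -3.04746156720978
{'time': np.float64(0.1), 'position': array([0.1537, 0.6311, 0.2216]), 'ft_force': array([ 0.3072, -0.1791,  0.3338]), 'grip_width': np.float64(1.0006), 'joint_positions': array([-1.3179,  0.3217, -0.0701,  1.4515,  0.0226,  1.3708, -0.0568])}
[[-0.0, -0.972, 0.236], [-0.002, 0.236, 0.972], [-1.0, -0.0, -0.002]]
turn [-4.48 -0.1   0.  ] shift [  22.5 -550.8 -526.2]
```

>>> servo_tool:
  commands:
    - [[-4.5,0,0,5,-50,-48,87],[-4.5,0,0,10,-95,-90,87],[-4.5,0,0,15,-137,-131,87],[-4.5,0,0,20,-180,-172,87],[-4.5,0,0,22,-220,-210,87]]

```text
time: 0.72
position: [0.3188, 0.3729, 0.2]
tool_rot: [-1.09, 1.282, 1.089]
ft_force: [1.3, 0.2, 0.7]
grip_width: 0.999
```

```bash
python3 -c "
from h import *
show();plan((.5644,-.0105,.2),-9.2)"
```

```text
{'time': np.float64(0.725), 'position': array([0.3188, 0.3729, 0.2   ]), 'ft_force': array([1.3303, 0.2409, 0.7481]), 'grip_width': np.float64(0.9987), 'joint_positions': array([-1.0110e+00, -5.2000e-03,  9.3100e-02,  1.8698e+00,  7.0000e-04,
        1.2776e+00,  4.9140e-01])}
[[-0.0, -0.987, 0.161], [-0.001, 0.161, 0.987], [-1.0, 0.0, -0.001]]
turn [-0.04 -0.04 -0.01] shift [ 1.00e-01 -3.04e+02 -3.39e+02]
```

>>> servo_tool:
  commands:
    - [[0,0,0,0,-38,-42,87],[0,0,0,0,-76,-84,87],[0,0,0,0,-114,-127,87],[0,0,0,0,-152,-170,87],[0,0,0,0,-190,-212,87]]

```text
time: 1.35
position: [0.4721, 0.1342, 0.2005]
tool_rot: [-1.09, 1.28, 1.091]
ft_force: [0.9, 0.1, 0.1]
grip_width: 0.999
```

>>> servo_tool:
  commands:
    - [[0,0,0,0,-38,-42,87],[0,0,0,0,-76,-84,87],[0,0,0,0,-114,-127,87],[0,0,0,0,-114,-127,87],[0,0,0,0,-114,-127,87]]

```text
time: 1.98
position: [0.5634, -0.0072, 0.2]
tool_rot: [-1.089, 1.282, 1.091]
ft_force: [-0.4, 0.9, -0.3]
grip_width: 0.995
```

```bash
python3 -c "
from h import *
show();plan((.5644,-.0105,.047),-9.2)"
```

```text
{'time': np.float64(1.975), 'position': array([ 0.5634, -0.0072,  0.2   ]), 'ft_force': array([-0.4129,  0.8649, -0.2916]), 'grip_width': np.float64(0.9946), 'joint_positions': array([-0.5449,  0.1604,  0.57  ,  1.72  , -0.0903,  1.2886,  1.4548])}
[[-0.001, -0.987, 0.16], [0.0, 0.16, 0.987], [-1.0, 0.001, 0.0]]
turn [ 0.01  0.01 -0.08] shift [153.   -1.7  -3.1]
```

Descend at 1.5–3 mm lateral correction, then close gently (the gripper centres on what it touches; a light grip keeps the side force on the V small).

>>> servo_tool:
  commands:
    - [[0,0,0,50,-2,-3,87],[0,0,0,95,-2,-3,87],[0,0,0,125,-2,-3,87],[0,0,0,145,-2,-3,87],[0,0,0,153,-2,-3,87]]
  newtons: 5

```text
time: 2.6
position: [0.564, -0.0088, 0.0462]
tool_rot: [-1.091, 1.281, 1.095]
ft_force: [0.2, 0.3, 0.4]
grip_width: 0.999
```

>>> servo_tool:
  commands:
    - [[0,0,0,0,0,0,60],[0,0,0,0,0,0,40],[0,0,0,0,0,0,34],[0,0,0,0,0,0,30],[0,0,0,0,0,0,27]]
  newtons: 5

```text
time: 3.22
position: [0.5655, -0.011, 0.0478]
tool_rot: [-1.09, 1.28, 1.09]
ft_force: [-0.4, 1.2, 0.2]
grip_width: 0.519
```

```bash
python3 -c "
from h import *
show()
im=vision.get_image('scene'); cv2.imwrite('pics/s1.png',cv2.resize(im[130:290,220:440],(0,0),fx=3.5,fy=3.5)[:,:,::-1])"
```

```text
{'time': np.float64(3.225), 'position': array([ 0.5655, -0.011 ,  0.0478]), 'ft_force': array([-0.3635,  1.2104,  0.2409]), 'grip_width': np.float64(0.519), 'joint_positions': array([-0.4971,  0.3242,  0.5461,  1.8733, -0.1985,  0.9974,  1.5446])}
[[0.0, -0.987, 0.16], [0.0, 0.16, 0.987], [-1.0, -0.0, 0.0]]
```

View pics/s1.png

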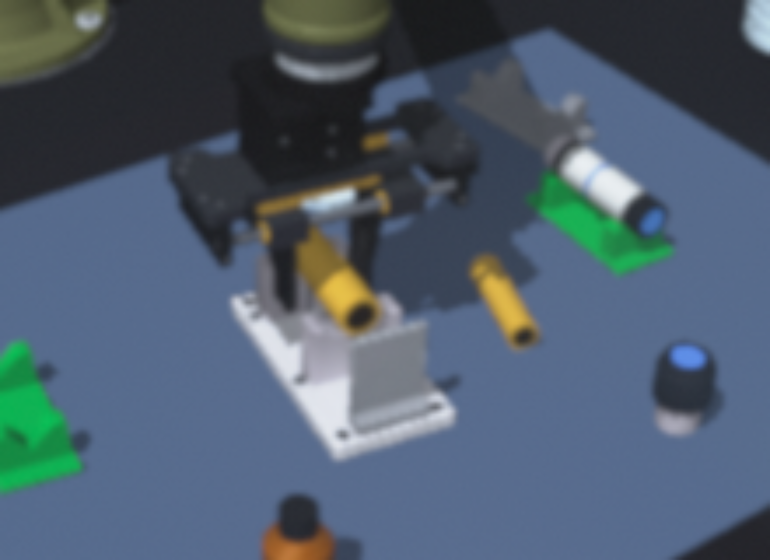

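The fingers straddle the brass setter at crop px (340,290), midway between the saddles; still closing.

>>> servo_tool:
  commands:
    - [[0,0,0,0,0,0,27],[0,0,0,0,0,0,25],[0,0,0,0,0,0,25],[0,0,0,0,0,0,25],[0,0,0,0,0,0,25]]
  newtons: 5

```text
time: 3.9
position: [0.5659, -0.0083, 0.0478]
tool_rot: [-1.09, 1.277, 1.092]
ft_force: [0.5, 5.7, 0.2]
grip_width: 0.339
```

>>> servo_tool:
  commands:
    - [[0,0,0,0,0,0,25],[0,0,0,0,0,0,22],[0,0,0,0,0,0,20],[0,0,0,-2,0,0,20],[0,0,0,-6,0,0,20]]
  newtons: 20

```text
time: 4.53
position: [0.5644, -0.0117, 0.0529]
tool_rot: [-1.09, 1.283, 1.091]
ft_force: [-0.1, 0.1, -3.1]
grip_width: 0.333
```

>>> servo_tool:
  commands:
    - [[0,0,0,-15,0,0,20],[0,0,0,-40,0,0,20],[0,0,0,-80,0,0,20],[0,0,0,-110,0,0,20],[0,0,0,-110,0,0,20]]
  newtons: 20

```text
time: 5.15
position: [0.5673, -0.0118, 0.1667]
tool_rot: [-1.092, 1.276, 1.086]
ft_force: [0.3, -0.4, -3.7]
grip_width: 0.336
```

```bash
python3 -c "
from h import *
show();plan((.5239,-.2264,.10),-9.1)"
```

```text
{'time': np.float64(5.15), 'position': array([ 0.5673, -0.0118,  0.1667]), 'ft_force': array([ 0.2583, -0.3702, -3.7366]), 'grip_width': np.float64(0.3359), 'joint_positions': array([-0.5368,  0.1905,  0.5761,  1.7596, -0.111 ,  1.2177,  1.4785])}
[[0.006, -0.987, 0.161], [0.001, 0.161, 0.987], [-1.0, -0.006, 0.002]]
turn [-0.14  0.09  0.33] shift [  66.3    8.8 -218.9]
```

>>> servo_tool:
  commands:
    - [[0,0,0,0,1,-30,20],[0,0,0,0,3,-80,20],[0,0,0,0,5,-130,20],[0,0,0,0,7,-180,20],[0,0,0,0,9,-215,20]]

```text
time: 5.78
position: [0.5199, -0.2247, 0.1621]
tool_rot: [-1.087, 1.284, 1.089]
ft_force: [0.5, 0.1, -3.7]
grip_width: 0.336
```

>>> servo_tool:
  commands:
    - [[0,0,0,20,0,-4,20],[0,0,0,50,0,-4,20],[0,0,0,66,0,-4,20],[0,0,0,66,0,-4,20]]

```text
time: 6.28
position: [0.5203, -0.2244, 0.0955]
tool_rot: [-1.089, 1.283, 1.094]
ft_force: [0.1, 0.4, -2.3]
grip_width: 0.34
```

```bash
python3 -c "
from h import *
show();plan((.5239,-.2264,.0225),-9.1)
im=vision.get_image('top')
for a,r,c in blobs(im,'brass'): print(a,np.round(r[0]),np.round(r[1]),axis('top',r,.119))
x=proj('top',[.52,-.22,.08])[0].astype(int); cv2.imwrite('pics/t1.png',cv2.resize(im[x[1]-60:x[1]+60,x[0]-70:x[0]+70],(0,0),fx=5,fy=5,interpolation=2)[:,:,::-1]);print(x)"
```

```text
{'time': np.float64(6.275), 'position': array([ 0.5203, -0.2244,  0.0955]), 'ft_force': array([ 0.1231,  0.363 , -2.2687]), 'grip_width': np.float64(0.3397), 'joint_positions': array([-0.2398,  0.2903,  0.6972,  1.8315, -0.207 ,  1.098 ,  1.944 ])}
[[-0.004, -0.987, 0.159], [0.001, 0.159, 0.987], [-1.0, 0.004, 0.0]]
turn [-0.03  0.02 -0.24] shift [73.  -4.2 -1.4]
212.0 [450. 244.] [15. 18.] (array([ 0.4805, -0.2177,  0.119 ]), 0.0341, 170.51)
308.5 [284. 190.] [ 9. 38.] (array([0.581 , 0.1042, 0.119 ]), 0.0749, 160.5)
169.5 [ 92. 177.] [ 7. 31.] (array([0.5982, 0.5019, 0.119 ]), 0.0642, 169.2)
[445 226]
```

View pics/t1.png

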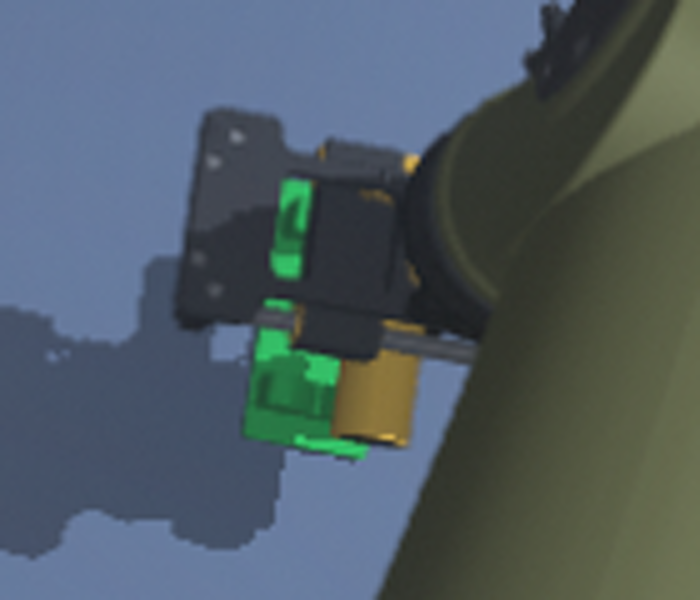

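>>> servo_tool:
  commands:
    - [[0,0,0,25,-3,-2,20],[0,0,0,48,-4,-2,20],[0,0,0,60,-4,-2,20],[0,0,0,65,-4,-2,20],[0,0,0,66,-4,-2,20]]

```text
time: 6.95
position: [0.5257, -0.2285, 0.0321]
tool_rot: [-1.091, 1.28, 1.09]
ft_force: [-0.5, 0.8, -2.9]
grip_width: 0.338
```

>>> servo_tool:
  commands:
    - [[0,0,0,1,0,0,20],[0,0,0,2,0,0,20],[0,0,0,3,0,0,20],[0,0,0,3,0,0,20]]

```text
time: 7.45
position: [0.5252, -0.2283, 0.0286]
tool_rot: [-1.09, 1.281, 1.09]
ft_force: [-0.1, -0.2, -4.3]
grip_width: 0.337
```

```bash
python3 -c "
from h import *
for i in range(3): show(); vision.get_image('top')"
```

```text
{'time': np.float64(7.45), 'position': array([ 0.5252, -0.2283,  0.0286]), 'ft_force': array([-0.0837, -0.2083, -4.2644]), 'grip_width': np.float64(0.3365), 'joint_positions': array([-0.1958,  0.39  ,  0.6639,  1.8718, -0.2869,  0.9763,  2.0049])}
[[0.0, -0.987, 0.16], [0.0, 0.16, 0.987], [-1.0, -0.0, 0.0]]
{'time': np.float64(7.5), 'position': array([ 0.5252, -0.2283,  0.0286]), 'ft_force': array([ 0.5147,  0.6924, -3.0377]), 'grip_width': np.float64(0.3376), 'joint_positions': array([-0.1958,  0.39  ,  0.6639,  1.8717, -0.2868,  0.9763,  2.0048])}
[[0.0, -0.987, 0.16], [0.0, 0.16, 0.987], [-1.0, -0.0, 0.0]]
{'time': np.float64(7.55), 'position': array([ 0.5252, -0.2283,  0.0286]), 'ft_force': array([ 0.2931, -0.752 , -4.1364]), 'grip_width': np.float64(0.3381), 'joint_positions': array([-0.1958,  0.39  ,  0.6639,  1.8717, -0.2868,  0.9762,  2.0049])}
[[0.0, -0.987, 0.16], [0.0, 0.16, 0.987], [-1.0, -0.0, 0.0]]
```

>>> servo_tool:
  commands:
    - [[0,0,0,1,0,1.5,20],[0,0,0,2,0,1.5,20],[0,0,0,3,0,1.5,20],[0,0,0,4,0,1.5,20],[0,0,0,4,0,1.5,20]]

```text
time: 8.22
position: [0.5261, -0.2258, 0.0253]
tool_rot: [-1.09, 1.279, 1.091]
ft_force: [-2.0, 3.5, 5.1]
grip_width: 0.336
```

>>> servo_tool:
  commands:
    - [[0,0,0,1,0,0,20],[0,0,0,1,0,0,20]]

```text
time: 8.48
position: [0.5265, -0.2254, 0.0248]
tool_rot: [-1.09, 1.278, 1.091]
ft_force: [-1.1, 5.8, 9.2]
grip_width: 0.336
```

>>> servo_tool:
  commands:
    - [[0,0,0,-1,0,1,20],[0,0,0,-1,0,1.5,20],[0,0,0,0,0,1.5,20],[0,0,0,1,0,1.5,20],[0,0,0,1,0,1.5,20]]

```text
time: 9.1
position: [0.5268, -0.2246, 0.0238]
tool_rot: [-1.09, 1.278, 1.09]
ft_force: [-1.0, 5.6, 9.8]
grip_width: 0.337
```

```bash
python3 -c "
from h import *
for i in range(3): show(); vision.get_image('top')"
```

```text
{'time': np.float64(9.1), 'position': array([ 0.5268, -0.2246,  0.0238]), 'ft_force': array([-0.9787,  5.6189,  9.7759]), 'grip_width': np.float64(0.3371), 'joint_positions': array([-0.1976,  0.3957,  0.6592,  1.8754, -0.2935,  0.9667,  2.004 ])}
[[0.002, -0.987, 0.159], [0.001, 0.159, 0.987], [-1.0, -0.002, 0.002]]
{'time': np.float64(9.15), 'position': array([ 0.5268, -0.2246,  0.0238]), 'ft_force': array([-1.7174,  5.1711,  9.1355]), 'grip_width': np.float64(0.3351), 'joint_positions': array([-0.1976,  0.3957,  0.6592,  1.8755, -0.2935,  0.9667,  2.0039])}
[[0.002, -0.987, 0.159], [0.001, 0.159, 0.987], [-1.0, -0.002, 0.002]]
{'time': np.float64(9.2), 'position': array([ 0.5268, -0.2246,  0.0238]), 'ft_force': array([-1.1218,  5.3609,  9.9455]), 'grip_width': np.float64(0.3377), 'joint_positions': array([-0.1976,  0.3957,  0.6592,  1.8755, -0.2935,  0.9667,  2.004 ])}
[[0.002, -0.987, 0.159], [0.002, 0.159, 0.987], [-1.0, -0.002, 0.002]]
```

>>> servo_tool:
  commands:
    - [[0,0,0,-1,0,0.5,31],[0,0,0,-1,0,0.5,33],[0,0,0,-1,0,0.5,36],[0,0,0,-1,0,0.5,40],[0,0,0,-1,0,0.5,44]]

```text
time: 9.88
position: [0.5254, -0.2253, 0.0234]
tool_rot: [-1.09, 1.281, 1.09]
ft_force: [0.1, 0.2, 0.5]
grip_width: 0.484
```

>>> servo_tool:
  commands:
    - [[0,0,0,0,0,0,80],[0,0,0,0,0,0,87],[0,0,0,0,0,0,87],[0,0,0,0,0,0,87],[0,0,0,0,0,0,87]]

```text
time: 10.5
position: [0.5258, -0.2248, 0.0236]
tool_rot: [-1.09, 1.281, 1.09]
ft_force: [-0.1, -0.3, 0.1]
grip_width: 0.96
```

>>> servo_tool:
  commands:
    - [[0,0,0,-15,0,0,87],[0,0,0,-40,0,0,87],[0,0,0,-90,0,0,87],[0,0,0,-150,0,0,87],[0,0,0,-175,0,0,87]]

```text
time: 11.12
position: [0.5272, -0.2261, 0.2036]
tool_rot: [-1.094, 1.277, 1.085]
ft_force: [0.3, 0.7, -0.6]
grip_width: 1.003
```

```bash
python3 -c "
from h import *
show();plan((.5610,.2460,.20),-2.8)"
```

```text
{'time': np.float64(11.125), 'position': array([ 0.5272, -0.2261,  0.2036]), 'ft_force': array([ 0.2964,  0.7487, -0.6162]), 'grip_width': np.float64(1.0035), 'joint_positions': array([-0.282 ,  0.1911,  0.7295,  1.7018, -0.1338,  1.2924,  1.8843])}
[[0.007, -0.987, 0.16], [-0.001, 0.16, 0.987], [-1.0, -0.007, -0.0]]
turn [-6.42 -0.03  0.38] shift [  3.3  42.4 471.4]
```

>>> servo_tool:
  commands:
    - [[0,0,0,0,4,45,87],[0,0,0,0,9,100,87],[0,0,0,0,14,155,87],[0,0,0,0,19,210,87],[0,0,0,0,24,265,87]]

```text
time: 11.75
position: [0.5445, 0.042, 0.2]
tool_rot: [-1.09, 1.279, 1.089]
ft_force: [0.5, 0.2, -0.6]
grip_width: 1.001
```

>>> servo_tool:
  commands:
    - [[-2,0,0,0,5,55,87],[-4,0,0,0,10,110,87],[-6.4,0,0,0,15,165,87],[-6.4,0,0,0,18,206,87],[-6.4,0,0,0,18,206,87]]

```text
time: 12.38
position: [0.5585, 0.2516, 0.1991]
tool_rot: [-1.177, 1.228, 1.179]
ft_force: [-0.2, 0.3, -0.2]
grip_width: 1.002
```

```bash
python3 -c "
from h import *
show();plan((.5610,.2460,.023),-2.8)
im=vision.get_image('top')
for a,r,c in blobs(im,'brass'): print(a,np.round(r[0]),np.round(r[1]),axis('top',r,.04))
a=im[170:290,390:480];cv2.imwrite('pics/t2.png',cv2.resize(a,(0,0),fx=5,fy=5,interpolation=2)[:,:,::-1])"
```

```text
{'time': np.float64(12.375), 'position': array([0.5585, 0.2516, 0.1991]), 'ft_force': array([-0.2352,  0.2989, -0.183 ]), 'grip_width': np.float64(1.0022), 'joint_positions': array([-0.7962,  0.26  ,  0.3958,  1.5975, -0.1041,  1.3041,  1.144 ])}
[[0.0, -0.999, 0.042], [0.001, 0.042, 0.999], [-1.0, -0.0, 0.001]]
turn [0.4  0.08 0.01] shift [176.1  -2.7  -5.7]
628.5 [444. 227.] [14. 52.] (array([ 0.5259, -0.2267,  0.04  ]), 0.112, 170.61)
307.5 [284. 190.] [ 9. 38.] (array([0.598 , 0.1137, 0.04  ]), 0.0819, 160.5)
```

View pics/t2.png

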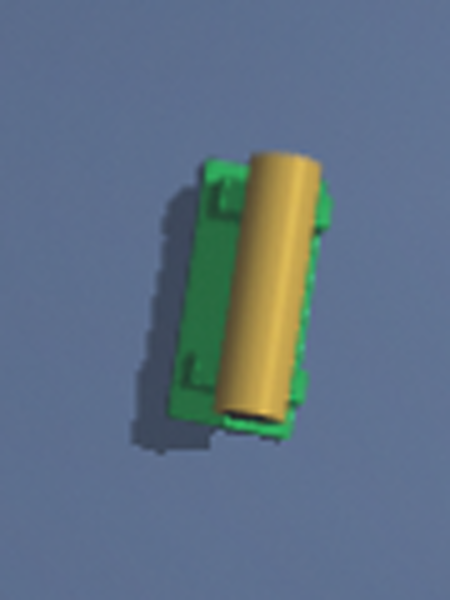

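The setter lies squarely in the green cradle at (444,227) px in the full top view, seated in both rests, about 2 mm off centre along the axis. Now the barrel.

>>> servo_tool:
  commands:
    - [[0.4,0,0,50,-3,-6,87],[0.4,0,0,105,-3,-6,87],[0.4,0,0,150,-3,-6,87],[0.4,0,0,172,-3,-6,87],[0.4,0,0,176,-3,-6,87]]
  newtons: 5

```text
time: 13.05
position: [0.5616, 0.238, 0.0217]
tool_rot: [-1.167, 1.239, 1.167]
ft_force: [0.5, -0.2, 0.4]
grip_width: 0.999
```

>>> servo_tool:
  commands:
    - [[0,0,0,0,0,0,40],[0,0,0,0,0,0,25],[0,0,0,0,0,0,25],[0,0,0,0,0,0,25],[0,0,0,0,0,0,25]]

```text
time: 13.68
position: [0.5623, 0.2415, 0.0229]
tool_rot: [-1.167, 1.233, 1.168]
ft_force: [0.6, 7.6, 1.8]
grip_width: 0.518
```

>>> servo_tool:
  commands:
    - [[0,0,0,0,0,0,25],[0,0,0,0,0,0,25],[0,0,0,0,0,0,25],[0,0,0,0,0,0,25]]

```text
time: 14.18
position: [0.5627, 0.2477, 0.0244]
tool_rot: [-1.166, 1.224, 1.173]
ft_force: [-0.1, 10.1, 3.3]
grip_width: 0.359
```

```bash
python3 -c "
from h import *
show()"
```

```text
{'time': np.float64(14.175), 'position': array([0.5627, 0.2477, 0.0244]), 'ft_force': array([-0.1458, 10.1057,  3.3429]), 'grip_width': np.float64(0.3595), 'joint_positions': array([-0.7552,  0.4252,  0.3678,  1.7652, -0.1878,  0.978 ,  1.2061])}
[[0.003, -0.999, 0.052], [0.009, 0.052, 0.999], [-1.0, -0.003, 0.009]]
```

>>> servo_tool:
  commands:
    - [[0,0,0,0,0,4,25],[0,0,0,0,0,7,25],[0,0,0,0,0,7,24],[0,0,0,0,0,7,24],[0,0,0,0,0,7,24]]

```text
time: 14.8
position: [0.5628, 0.2491, 0.0232]
tool_rot: [-1.167, 1.232, 1.169]
ft_force: [-0.1, 5.4, 4.9]
grip_width: 0.344
```

```bash
python3 -c "
from h import *
show()"
```

```text
{'time': np.float64(14.8), 'position': array([0.5628, 0.2491, 0.0232]), 'ft_force': array([-0.1166,  5.4457,  4.9394]), 'grip_width': np.float64(0.3436), 'joint_positions': array([-0.76  ,  0.4316,  0.3689,  1.7597, -0.1845,  0.9822,  1.1963])}
[[0.001, -0.998, 0.055], [0.002, 0.055, 0.998], [-1.0, -0.001, 0.002]]
```

Gripped; firm up and lift.

>>> servo_tool:
  commands:
    - [[0,0,0,0,0,0,20],[0,0,0,0,0,0,20],[0,0,0,-3,0,0,20],[0,0,0,-10,0,0,20],[0,0,0,-30,0,0,20]]
  newtons: 15

```text
time: 15.42
position: [0.5612, 0.2452, 0.0515]
tool_rot: [-1.168, 1.241, 1.168]
ft_force: [0.6, 0.7, -0.8]
grip_width: 0.343
```

>>> servo_tool:
  commands:
    - [[0,0,0,-50,0,0,20],[0,0,0,-100,0,0,20],[0,0,0,-130,0,0,20],[0,0,0,-130,0,0,20],[0,0,0,-130,0,0,20]]

```text
time: 16.05
position: [0.5619, 0.2468, 0.1817]
tool_rot: [-1.168, 1.237, 1.168]
ft_force: [-0.2, -0.5, -2.1]
grip_width: 0.338
```

```bash
python3 -c "
from h import *
show();plan((.5650,-.0110,.18),-9.2)
im=vision.get_image('scene'); cv2.imwrite('pics/s2.png',cv2.resize(im[100:260,290:510],(0,0),fx=3.5,fy=3.5)[:,:,::-1])"
```

```text
{'time': np.float64(16.05), 'position': array([0.5619, 0.2468, 0.1817]), 'ft_force': array([-0.1512, -0.4844, -2.1479]), 'grip_width': np.float64(0.3379), 'joint_positions': array([-0.7925,  0.2763,  0.4036,  1.6147, -0.1119,  1.2753,  1.1448])}
[[-0.001, -0.998, 0.056], [-0.001, 0.056, 0.998], [-1.0, 0.001, -0.001]]
turn [ 5.98 -0.06 -0.08] shift [   2.   -17.6 -257.2]
```

View pics/s2.png

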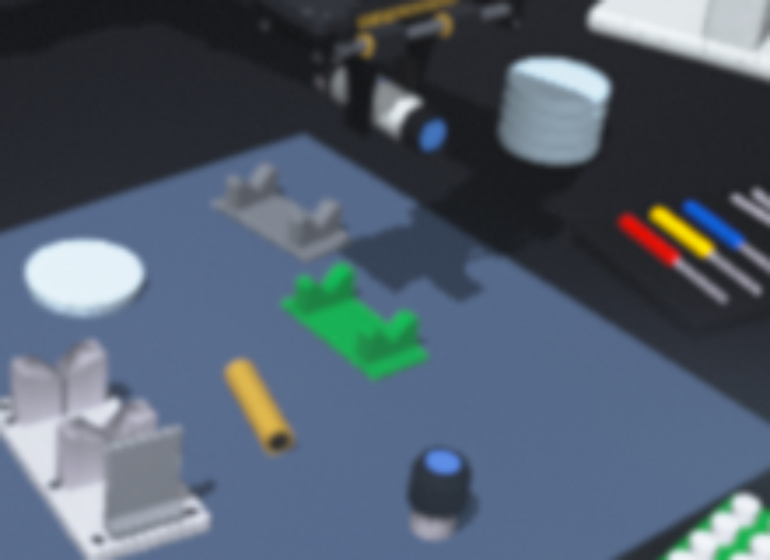

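>>> servo_tool:
  commands:
    - [[0,0,0,0,-2,-30,20],[0,0,0,0,-5,-80,20],[0,0,0,0,-9,-135,20],[0,0,0,0,-13,-190,20],[0,0,0,0,-16,-230,20]]

```text
time: 16.73
position: [0.5644, 0.0137, 0.1809]
tool_rot: [-1.166, 1.239, 1.168]
ft_force: [0.2, 0.6, -2.4]
grip_width: 0.341
```

>>> servo_tool:
  commands:
    - [[2,0,0,0,-1,-24,20],[4,0,0,0,-2,-24,20],[6,0,0,0,-2,-24,20],[6,0,0,0,-2,-24,20],[6,0,0,0,-2,-24,20]]

```text
time: 17.35
position: [0.5664, -0.0056, 0.1825]
tool_rot: [-1.092, 1.28, 1.092]
ft_force: [-0.1, -1.1, -2.0]
grip_width: 0.343
```

```bash
python3 -c "
from h import *
vision.get_image('top');show();plan((.5652,-.0082,.056),-9.2)"
```

```text
{'time': np.float64(17.4), 'position': array([ 0.5664, -0.0059,  0.1825]), 'ft_force': array([ 0.0316, -0.4005, -0.8508]), 'grip_width': np.float64(0.3367), 'joint_positions': array([-0.5382,  0.1794,  0.5642,  1.7366, -0.1007,  1.2545,  1.4626])}
[[-0.0, -0.987, 0.158], [0.0, 0.158, 0.987], [-1.0, 0.0, 0.0]]
turn [ 0.12  0.01 -0.  ] shift [126.5   0.9  -2.5]
```

>>> servo_tool:
  commands:
    - [[0,0,0,35,1,-2.5,20],[0,0,0,80,1,-2.5,20],[0,0,0,110,1,-2.5,20],[0,0,0,122,1,-2.5,20],[0,0,0,126,1,-2.5,20]]

```text
time: 18.02
position: [0.5652, -0.0091, 0.0566]
tool_rot: [-1.091, 1.281, 1.091]
ft_force: [-0.4, -0.4, -1.6]
grip_width: 0.341
```

>>> servo_tool:
  commands:
    - [[0,0,0,1,0,0,20],[0,0,0,2,0,0,20],[0,0,0,3,0,0,20],[0,0,0,4,0,0,20],[0,0,0,4,0,0,20]]

```text
time: 18.65
position: [0.565, -0.0092, 0.0526]
tool_rot: [-1.09, 1.281, 1.09]
ft_force: [0.4, -0.9, -1.6]
grip_width: 0.336
```

```bash
python3 -c "
from h import *
vision.get_image('top');show()"
```

```text
{'time': np.float64(18.7), 'position': array([ 0.565 , -0.0093,  0.0526]), 'ft_force': array([-0.041 ,  1.3194, -1.7628]), 'grip_width': np.float64(0.3347), 'joint_positions': array([-0.4979,  0.3161,  0.5424,  1.8706, -0.1912,  1.0062,  1.536 ])}
[[0.0, -0.987, 0.16], [0.0, 0.16, 0.987], [-1.0, -0.0, 0.0]]
```

>>> servo_tool:
  commands:
    - [[0,0,0,1,0,1,20],[0,0,0,2,0,1,20],[0,0,0,3,0,1,20],[0,0,0,4,0,1,20],[0,0,0,4,0,1,20]]

```text
time: 19.32
position: [0.5651, -0.0083, 0.0484]
tool_rot: [-1.09, 1.281, 1.09]
ft_force: [-0.5, 0.0, -2.0]
grip_width: 0.339
```

>>> servo_tool:
  commands:
    - [[0,0,0,1,0,0,20],[0,0,0,1,0,0,20],[0,0,0,1,0,0,20]]

```text
time: 19.7
position: [0.5652, -0.0082, 0.0476]
tool_rot: [-1.09, 1.281, 1.09]
ft_force: [0.0, 0.4, -1.6]
grip_width: 0.344
```

>>> servo_tool:
  commands:
    - [[0,0,0,1,0,0,20],[0,0,0,1,0,0,20],[0,0,0,1,0,0,20]]

```text
time: 20.08
position: [0.5654, -0.0081, 0.0471]
tool_rot: [-1.09, 1.28, 1.09]
ft_force: [-2.3, 0.6, 5.3]
grip_width: 0.339
```

>>> servo_tool:
  commands:
    - [[0,0,0,1,0,0,20],[0,0,0,1,0,0,20],[0,0,0,1,0,0,20]]

```text
time: 20.45
position: [0.5654, -0.0081, 0.047]
tool_rot: [-1.09, 1.28, 1.091]
ft_force: [-4.9, 1.2, 11.1]
grip_width: 0.34
```

>>> servo_tool:
  commands:
    - [[0,0,0,0,1,0.3,20],[0,0,0,0,1,0.3,20],[0,0,0,0,1,0.3,20],[0,0,0,0,1,0.3,20]]

```text
time: 20.95
position: [0.5654, -0.0081, 0.0471]
tool_rot: [-1.091, 1.279, 1.089]
ft_force: [-2.1, 0.1, 9.0]
grip_width: 0.336
```

```bash
python3 -c "
from h import *
for i in range(4): s=ctrl.get_state(); print(s['ft_force'].round(2),s['torque'].round(2),s['position'].round(4)); im=vision.get_image('top')
for a,r,c in blobs(im,'brass'): print(np.round(r[0]),axis('top',r,.04))
sc=vision.get_image('scene')[140:280,220:440]
cv2.imwrite('pics/f.png',np.vstack([cv2.resize(sc,(660,420)),])[:,:,::-1])"
```

```text
[-2.1   0.08  8.96] [-0.04  0.5  -0.03] [ 0.5654 -0.0081  0.0471]
[-1.89 -0.55  9.22] [-0.03  0.51 -0.07] [ 0.5654 -0.0081  0.047 ]
[-1.38  0.65  9.4 ] [-0.02  0.55 -0.11] [ 0.5654 -0.0081  0.047 ]
[-3.09  0.2  10.52] [ 0.05  0.55 -0.08] [ 0.5654 -0.0081  0.047 ]
[444. 227.] (array([ 0.5259, -0.2267,  0.04  ]), 0.112, 170.61)
[284. 190.] (array([0.5981, 0.1134, 0.04  ]), 0.0816, 160.37)
[ 92. 178.] (array([0.6167, 0.5483, 0.04  ]), 0.0702, 168.34)
```

View pics/f.png

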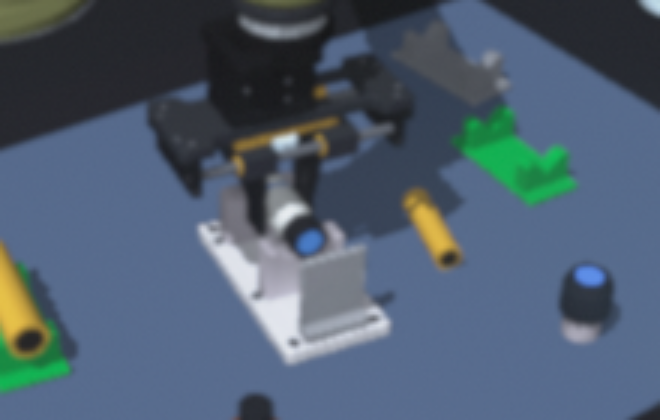

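>>> servo_tool:
  commands:
    - [[0,0,0,0,0,0,20],[0,0,0,0,0,0,20],[0,0,0,0,0,0,20],[0,0,0,0,0,0,20]]
  newtons: 8

```text
time: 21.7
position: [0.5654, -0.0081, 0.047]
tool_rot: [-1.091, 1.279, 1.089]
ft_force: [-2.2, -0.1, 9.3]
grip_width: 0.341
```

>>> servo_tool:
  commands:
    - [[0,0,0,0,0,0,20],[0,0,0,0,0,0,20],[0,0,0,0,0,0,20],[0,0,0,0,0,0,20]]
  newtons: 15

```text
time: 22.2
position: [0.5654, -0.0081, 0.047]
tool_rot: [-1.091, 1.279, 1.089]
ft_force: [-1.6, -0.5, 9.0]
grip_width: 0.336
```

```bash
python3 -c "
from h import *
for i in range(6): s=ctrl.get_state(); print(s['ft_force'].round(2),s['torque'].round(2),s['position'].round(4)); im=vision.get_image('top')"
```

```text
[-1.56 -0.45  8.95] [ 0.03  0.51 -0.1 ] [ 0.5654 -0.0081  0.047 ]
[-2.76  0.74  8.69] [ 0.07  0.47 -0.02] [ 0.5654 -0.0081  0.047 ]
[-1.63 -0.42  8.6 ] [ 0.01  0.46 -0.04] [ 0.5655 -0.0081  0.047 ]
[-2.39 -0.22 10.18] [ 0.03  0.48 -0.02] [ 0.5655 -0.0081  0.047 ]
[-1.96 -0.88  8.23] [-0.01  0.49 -0.08] [ 0.5655 -0.008   0.047 ]
[-2.44  0.72  8.35] [ 0.01  0.53 -0.04] [ 0.5654 -0.0081  0.047 ]
```

```bash
python3 -c "
from bench import close_job; print(close_job())"
```

```text
the job is handed in; nothing more can be done
None
```

I moved the brass setter into the empty green cradle. The white barrel is now in the V-saddles, and I handed the job in with it still gripped and pressed down. The hand-in reports no verdict, so whether it passed isn't known.

- **Setter:** the last top picture puts it in both rests of the cradle, about 2 mm off centre along the axis. It had not moved since I let go of it.
- **Barrel:** the tool sits within a few millimetres of the midpoint between the saddles. The last readings show a steady push of 8–10 N straight down and a sideways force of about 0. By calculation that is roughly 7–8 N on each face. No reading came near a force limit.
- **Bystanders:** nothing I did went near the bottle, eyepiece or dish. I did not measure their positions again at the end.

Two checks disagreed:
- **Camera vs contact:** contact forces put things about 2–3 mm further in +y than the cameras did, so I followed the contact forces.
- **Front-to-back balance:** a moment of about 0.5 N m and 2 N along the V remained. The near saddle may therefore carry more of the load than the far one. Briefly easing the grip did not change this.

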